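# Put three mixed-up parts back with their repair jobs

### The job

The parts of three repair jobs have been mixed up: each lies on the pad of the wrong tray. Put the white oval capacitor on the tray with the motor, the transformer on the tray with the tan circuit board and the brown finned heat sink on the tray with the black finned stack, each lying flat in the middle of that tray's square rubber pad, with only one part on a pad at the end; the spare mat on the bench is free for parking a part on the way. Leave the tin, the tape and the cutters where they are.

Things in the scene. Friction and masses are not known exactly. Their poses are not given: they have to be found in the camera images.
- tray_motor: Grey job tray fixed to the bench, 245 x 114 mm, rim 4.5 mm high. Near half: square black rubber pad 96 x 96 mm, top 5 mm above the bench. Far half: a round white motor with an upright shaft, 90 mm across and 88 mm high, fixed. Origin: on the bench under the middle of the pad; x along the tray to the device, whose middle is 119 mm away; z up.
- tray_board: Grey job tray fixed to the bench, 245 x 114 mm, rim 4.5 mm high. Near half: square black rubber pad 96 x 96 mm, top 5 mm above the bench. Far half: a flat tan circuit board with black parts on it, 72 x 86 mm and 24 mm high, fixed. Origin: on the bench under the middle of the pad; x along the tray to the device, whose middle is 119 mm away; z up.
- tray_stack: Grey job tray fixed to the bench, 245 x 114 mm, rim 4.5 mm high. Near half: square black rubber pad 96 x 96 mm, top 5 mm above the bench. Far half: an upright stack of black finned blocks, 56 x 52 mm and 88 mm high, fixed. Origin: on the bench under the middle of the pad; x along the tray to the device, whose middle is 119 mm away; z up.
- capacitor: A white oval capacitor can lying on its flat side, with two small terminals at its black -y end: 52 mm along x, 83 mm along y with the terminals, 34 mm high, about 0.12 kg. Loose. Origin: the middle of its underside; z up. The can alone spans y = -30 to +42 mm, so grip it across x, a little on the +y side of the origin (up to 10 mm).
- transformer: A small blocky dark grey-blue transformer with a buff winding face, 44 x 44 mm and 36 mm high, about 0.19 kg. Loose. Origin: the middle of its underside; z up. Grip it across x or y.
- heat_sink: A brown block with fine fins on top, 70 mm along x, 48 mm along y, 35 mm high, about 0.15 kg. Loose. Origin: the middle of its underside; z up. Grip it across y.
- spare_pad: A fixed black rubber mat, 100 x 100 mm, 8 mm thick, lying on the bench with no tray under it: the free parking place, empty at the start. Origin: on the bench under its middle; z up.
- flux_tin: Bystander, loose, to be left where it is: a flat round yellow tin, 53 mm across and 20 mm high. Origin: the middle of its underside.
- tape_black: Bystander, loose, to be left where it is: a roll of black tape lying flat, 48 mm across and 19 mm high. Origin: the middle of its underside.
- cutters: Bystander, loose, to be left where it is: green-handled side cutters lying flat, 151 mm along their y axis, 46 mm wide, 11 mm high. Origin: the middle of its underside.
Not all that is in view belongs to the job. Leave any yellow look-alike of the heat_sink alone.

How it is judged:
By the outcome, as a careful person would: the job done as asked, in the order asked, and still so for the second after the job is handed in, with the robot touching nothing.
It also fails if it takes over 104 s, if anything falls off the work surface, if the arm or the gripper's body presses on something with over 40 N, if the wrist force passes 120 N, or if a joint passes its speed limit or range.

### The arm

A 6-joint arm with a two-finger parallel gripper is mounted at the origin on a cart in front of the work surface, level with it; the furniture and walls round the work are solid. World frame = base frame: x ahead of the robot, y to its left, z up, the work surface at z = 0. Lengths are in m, angles in degrees, forces in N, time in s.
With the tool pointing down it reaches from about 0.425 to 0.925 m from the base axis. Payload 12.5 kg.
Tool frame: the origin (TCP) lies midway between the tips of the shut fingers; the grasp point (between the pads) lies 19 mm behind it; y points along the fingers, z is the direction in which the jaws open and shut, and the axes are right-handed (so a half turn about y gives the same grasp; the last joint's range is limited). The gripper opens to 85 mm and grips with 20 to 120 N. Pads are 22 mm wide; open, the fingers measure 114 mm over their backs; the gripper's body (76 mm by 85 mm) begins 54 mm behind the grasp point. The pads swing forward as they close: fully open they stand 13 mm farther back than shut.
Start: joints at [-75.206, 28.126, 89.318, -0, 62.55, -6.05], TCP at [0.222, -0.584, 0.231] pointing down, gripper open.
Joint ranges: [-177.58, 177.58], [-47.91, 125.51], [2.72, 160], [-65.01, 245.01], [3.68, 167.84], [-153.87, 153.87]. Speed limits (degrees/s): [127.2, 127.2, 159.86, 180, 180, 180].

### API

Orientations are given as a 3x3 rotation matrix whose columns are the frame's x, y, z axes.
In Python, from plant import * gives the robot as it stands.
- The arm moves only by the tool servo_tool, never from a script. Its argument "steps" is a list of rows, each an object of numbers: "hand": the closure, from -1 (fully open) to 1 (shut), so that 0 is half open; "dx", "dy", "dz": the shift along the tool's x, y, z in mm; "wx", "wy", "wz": the turn, a rotation vector about the tool's x, y, z in degrees. A call has 1 to 5 rows; each row is the pose to reach, as a shift and turn from the pose measured when the call began, along the tool's axes at that moment; what a row does not reach only later rows make up. A row lasts 1/8 s, in which the tool goes at most 62.5 mm and 10.7 degrees, less where a joint would pass 70% of its speed; a pose out of reach is approached as far as the arm can. A call with a gripper value outside its range is refused whole. The fingers move at their own pace and stop on an object; "squeeze" is the grip in N (left out, the last holds). Time passes only in rows, so rows that repeat a pose let the fingers close. It gives the time, the measured TCP pose, the force and the opening at its end, in the units of the state.
- get_obs(): the state, without advancing time (a new reading comes with each control period).
- camera(name): name is "scene" or "top" or "wrist"; returns (picture, depth): 400x640x3 uint8, blue, green, red; 400x640 float32, m along the optical axis (not along the pixel's ray), 0 where there is no reading.
- get_calibration(name): a dict with "fx", "fy", "cx", "cy" (pixels), "R" (3x3) and "t" (3): a world point X has camera coordinates R X + t; the wrist camera has in their place "tool_from_camera" (4x4, takes a point from camera to tool coordinates, whose origin is the TCP and whose axes are the tool frame's). Camera axes: x right, y down, z forward; pixel columns grow to the right and rows downward; lengths in m; the calibration is good to about 2 mm. A picture is of the moment at which its call begins: read the wrist's pose just before it. get_calibration takes no time and is no camera call.
- job_done(): hands the job in, once; it reports no verdict.
The state is a dict: "time_s": time; "joint_pos": joint angles; "qvel": joint speeds; "joint_efforts": joint torques, N m; "eef_pos": TCP position; "orientation": TCP orientation; "force": force on the tool from outside, world axes, zero at the start; "torque": the same for the moment, N m; "gripper_width": finger opening in m.
Only numpy, scipy, OpenCV 4.12 (cv2) and the standard library are available. Lean on these libraries where they do the work, as an engineer would, in place of code of your own. Each camera call takes 0.05 s, during which the arm holds its last target.

## Working session

There is one attempt and no reset: what is moved stays moved. The work goes in short steps, Python scripts to look and compute and a tool call to move; the robot and the scene stay as the last step left them, time stands still between calls to the robot, and variables do not carry over. Pictures are saved under pics/ and viewed, and the job is handed in when it is done.

Besides the shell and the picture viewer there is one more tool, called after ">>>" by a JSON object that holds its "fn" and its "kwargs". servo_tool: Moves the arm, as the interface text tells. Its arguments: {"type":"object","properties":{"steps":{"type":"array"},"squeeze":{"type":"number"}},"required":["steps"]}

```bash
ls; mkdir -p pics; cat > h.py <<'E'
from plant import *
import numpy as np, cv2
E
python3 - <<'E'
from h import *
o=get_obs(); print(o)
for n in ["scene","top"]:
    im,d=camera(n); cv2.imwrite(f"pics/{n}0.png",im); np.savez(f"{n}0.npz",im=im,d=d)
    print(n,get_calibration(n))
print(get_calibration("wrist"))
E
```

```text
pics
{'time_s': 0.0, 'joint_pos': array([-7.52072165e+01,  2.81661760e+01,  8.93513143e+01,  5.60751105e-04,
        6.25486732e+01, -6.04990851e+00]), 'qvel': array([ 0.00162804,  0.05786502,  0.01372937, -0.00617708,  0.10366314,
       -0.07804046]), 'joint_efforts': array([ 2.82841407e-03, -6.18444085e+01, -2.61590123e+01, -4.08315736e-05,
        4.00704303e-03, -6.23452777e-06]), 'eef_pos': array([ 0.22234643, -0.58386471,  0.2306986 ]), 'orientation': array([[-9.34562447e-01, -2.86443210e-04,  3.55799031e-01],
       [-3.55799123e-01,  1.11871269e-03, -9.34561786e-01],
       [-1.30338012e-04, -9.99999333e-01, -1.14742311e-03]]), 'force': array([-0.59450561, -0.36839182, -0.42841226]), 'torque': array([-0.0377146 ,  0.02482148,  0.05025623]), 'gripper_width': 0.08550142330607145}
scene {'fx': 372.3985679868135, 'fy': 372.3985679868135, 'cx': 322.91081738335333, 'cy': 195.25800130686616, 'R': array([[-0.71287376, -0.70106479,  0.01786481],
       [-0.38026316,  0.36501343, -0.84980299],
       [ 0.58924607, -0.61259559, -0.52679761]]), 't': array([0.61043114, 0.12475411, 0.76209223])}
top {'fx': 516.5528235985299, 'fy': 516.5528235985299, 'cx': 323.8340107931014, 'cy': 198.6671038378921, 'R': array([[ 0.00188072, -0.99998564,  0.00501851],
       [-0.99081292, -0.00254206, -0.13521575],
       [ 0.13522656, -0.0047181 , -0.99080347]]), 't': array([0.31377715, 0.54597628, 1.09540358])}
{'fx': 290.91916690386546, 'fy': 290.91916690386546, 'cx': 319.4746713082246, 'cy': 203.44078875373333, 'tool_from_camera': array([[ 4.00322073e-04,  9.64862756e-01,  2.62754070e-01,
        -6.59941173e-02],
       [ 1.19033624e-03, -2.62754365e-01,  9.64862025e-01,
        -1.43035330e-01],
       [ 9.99999211e-01, -7.34898749e-05, -1.25369748e-03,
         1.20864895e-03],
       [ 0.00000000e+00,  0.00000000e+00,  0.00000000e+00,
         1.00000000e+00]])}
```

View pics/scene0.png

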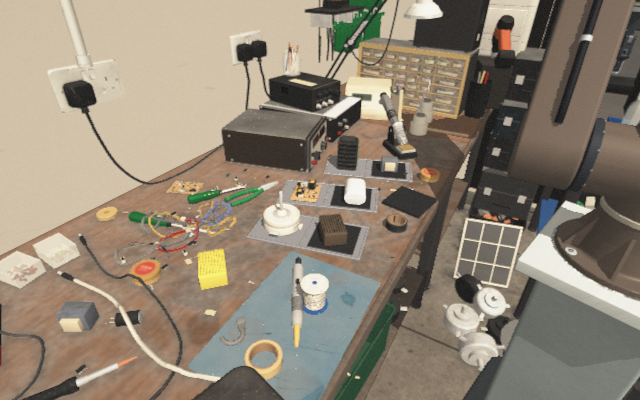

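View pics/top0.png

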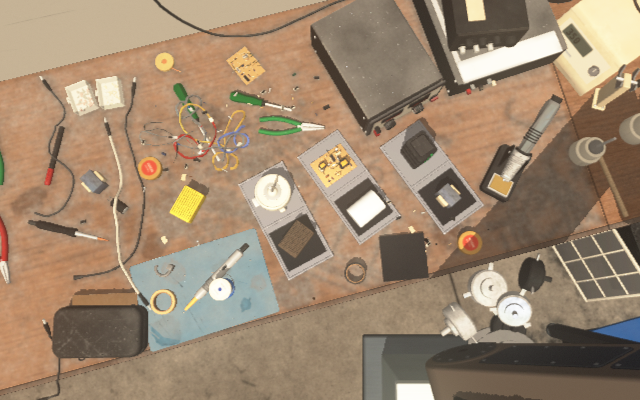

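The motor tray (pad ~(295,240) in the top view) holds the heat sink, the board tray (~(366,205)) the capacitor and the stack tray (~(447,195)) the transformer. The spare mat at (403,257) is empty. I plan to work in the listed order: park the heat sink, then capacitor → motor, transformer → board, heat sink → stack.

```bash
python3 - <<'E'
from h import *
im=np.load("top0.npz")['im']
c=im[115:300,230:500]; c=cv2.resize(c,None,fx=2.96,fy=2.96,interpolation=cv2.INTER_CUBIC)
cv2.imwrite("pics/crop0.png",c); print(c.shape)
E
```

```text
(548, 799, 3)
```

View pics/crop0.png

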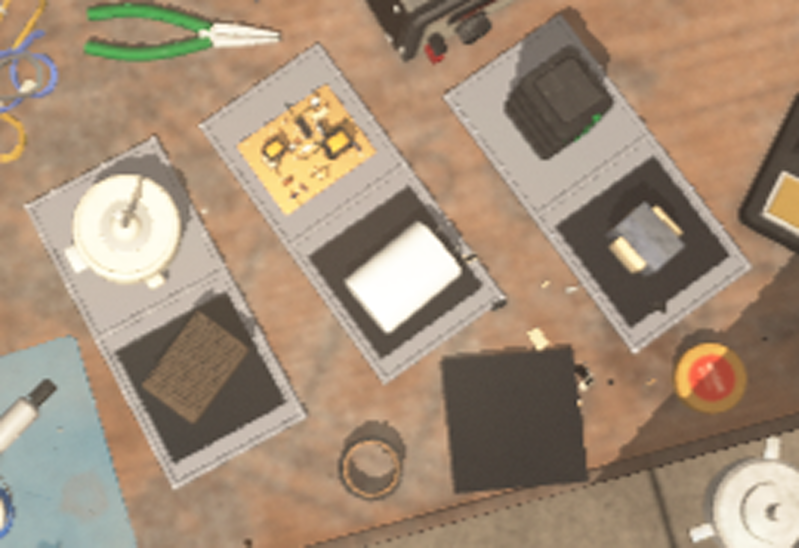

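```bash
cat >> h.py <<'E'
def ray(n,px,z,K=None):
    K=K or get_calibration(n); R,t=K['R'],K['t']
    px=np.atleast_2d(np.array(px,float)); d=np.c_[(px[:,0]-K['cx'])/K['fx'],(px[:,1]-K['cy'])/K['fy'],np.ones(len(px))]
    w=d@R; c=-R.T@t; return c+w*((z-c[2])/w[:,2])[:,None]
def cloud(n,d):
    K=get_calibration(n); v,u=np.mgrid[:400,:640]
    P=np.stack([(u-K['cx'])/K['fx']*d,(v-K['cy'])/K['fy']*d,d],-1)
    return (P-K['t'])@K['R']
E
python3 - <<'E'
from h import *
f=np.load("top0.npz"); im,d=f['im'],f['d']; W=cloud("top",d)
def C(p): return np.array(p)/2.96+[230-.33,115-.33]
T=dict(motor=[(25,206),(155,138),(306,412),(175,487)],board=[(201,126),(318,44),(500,298),(385,380)],stack=[(445,95),(566,12),(748,267),(634,350)])
for k,p in T.items():
    w=ray("top",C(p),.0045)[:,:2]; print(k,w.round(3).tolist(),[round(np.linalg.norm(w[i]-w[(i+1)%4]),3) for i in range(4)], (w.mean(0)).round(4))
    x=(w[0]+w[1]-w[2]-w[3]); print(np.degrees(np.arctan2(x[1],x[0])))
P=dict(motor=[(116,352),(219,293),(286,403),(175,462)],board=[(309,256),(408,186),(484,290),(383,358)],stack=[(555,232),(655,157),(729,254),(632,328)])
for k,p in P.items():
    w=ray("top",C(p),.005)[:,:2]; print('pad',k,[round(np.linalg.norm(w[i]-w[(i+1)%4]),3) for i in range(4)], (w.mean(0)).round(4))
w=ray("top",C([(443,357),(572,347),(587,480),(455,492)]),.008)[:,:2]; print('spare',w.round(3).tolist(),w.mean(0).round(4),[round(np.linalg.norm(w[i]-w[(i+1)%4]),3) for i in range(4)])
for k,(u,v) in dict(heat=(296,239),cap=(367,208),tr=(447,195),bench=(350,255)).items():
    print(k,W[v-2:v+3,u-2:u+3,2].round(3).tolist())
for k,(u,v,r) in dict(heat=(296,239,24),cap=(367,208,28),tr=(447,195,22)).items():
    m=np.zeros(d.shape,bool); m[v-r:v+r,u-r:u+r]=1; m&=(W[...,2]>.022)&(W[...,2]<.05)
    q=W[m]; r=cv2.minAreaRect((q[:,:2]*1000).astype(np.float32)); print(k,len(q),np.median(q[:,2]),np.percentile(q[:,2],95),r,q.mean(0))
E
```

```text
motor [[0.582, 0.509], [0.635, 0.41], [0.426, 0.294], [0.37, 0.392]] [np.float64(0.112), np.float64(0.239), np.float64(0.112), np.float64(0.242)] [0.5033 0.4011]
28.935991572875988
board [[0.645, 0.375], [0.71, 0.285], [0.512, 0.147], [0.45, 0.235]] [np.float64(0.111), np.float64(0.241), np.float64(0.108), np.float64(0.24)] [0.5792 0.2603]
35.315921801732856
stack [[0.67, 0.187], [0.736, 0.092], [0.536, -0.042], [0.473, 0.046]] [np.float64(0.116), np.float64(0.24), np.float64(0.109), np.float64(0.242)] [0.6038 0.0706]
34.683141592976504
pad motor [np.float64(0.089), np.float64(0.097), np.float64(0.094), np.float64(0.094)] [0.4518 0.3746]
pad board [np.float64(0.093), np.float64(0.098), np.float64(0.093), np.float64(0.095)] [0.5317 0.2257]
pad stack [np.float64(0.098), np.float64(0.092), np.float64(0.094), np.float64(0.093)] [0.555  0.0374]
spare [[0.467, 0.191], [0.475, 0.094], [0.376, 0.085], [0.367, 0.184]] [0.4213 0.1384] [np.float64(0.098), np.float64(0.099), np.float64(0.099), np.float64(0.101)]
heat [[0.036, 0.036, 0.036, 0.031, 0.033], [0.033, 0.039, 0.03, 0.032, 0.043], [0.03
[... 528 characters left out ...]
, 0.003, -0.001, 0.001, 0.001], [-0.001, -0.0, -0.003, 0.004, -0.002], [0.002, 0.001, -0.002, -0.001, 0.004], [0.001, -0.003, -0.0, -0.002, -0.002]]
heat 716 0.03582485833401351 0.041407951512858324 ((458.5018005371094, 376.4952392578125), (48.00897979736328, 69.8331298828125), 53.4247932434082) [0.45800383 0.3764203  0.03599126]
cap 790 0.03693032078912908 0.04121916934041544 ((529.5298461914062, 219.88046264648438), (51.662933349609375, 81.06442260742188), 39.65005111694336) [0.52639411 0.22288802 0.0360783 ]
tr 384 0.039741999053277306 0.04385278575021154 ((554.7868041992188, 41.90610122680664), (43.9816780090332, 45.514102935791016), 41.599178314208984) [0.55368791 0.04371867 0.03852397]
```

```bash
cat >> h.py <<'E'
# target: TCP x,y,z and jaw angle (deg), tool down
def go(x,y,z,jaw,o=None):
    from scipy.spatial.transform import Rotation as Ro
    o=o or get_obs(); R=o['orientation']; p=o['eef_pos']
    a=np.radians(jaw); zt=np.array([np.cos(a),np.sin(a),0]); yt=np.array([0,0,-1.])
    T=np.c_[np.cross(yt,zt),yt,zt]
    d=R.T@(np.array([x,y,z])-p)*1000; w=np.degrees(Ro.from_matrix(R.T@T).as_rotvec())
    j=np.degrees(np.arctan2(R[1,2],R[0,2]))
    print('at',p.round(4),'jaw',j.round(1),'t',round(o['time_s'],2),'F',o['force'].round(1),'w',round(o['gripper_width'],4))
    print('d',d.round(1),'w',w.round(1)); return d,w
E
python3 - <<'E'
from h import *
go(.45,-.25,.23,-30)
E
```

```text
at [ 0.2224 -0.5839  0.2308] jaw -69.2 t 0.1 F [ 0.7 -0.7  0.2] w 0.0858
d [-331.5    1.1 -231. ] w [  0.1 -39.2  -0. ]
```

>>> {"fn": "servo_tool", "kwargs": {"steps": [{"dx":-45,"dz":-31,"wy":-6,"hand":-1},{"dx":-95,"dz":-66,"wy":-14,"hand":-1},{"dx":-145,"dz":-101,"wy":-23,"hand":-1},{"dx":-195,"dz":-136,"wy":-32,"hand":-1},{"dx":-245,"dz":-171,"wy":-39,"hand":-1}], "squeeze": 60}}

```text
schema error: expected keys hand, dx, dy, dz, wx, wy, wz
```

```bash
python3 - <<'E'
from h import *
go(.5,-.05,.23,10)
E
```

```text
at [ 0.2224 -0.5839  0.2308] jaw -69.2 t 0.1 F [ 0.7 -0.7  0.2] w 0.0858
d [-449.4    1.2 -400.1] w [  0.  -79.2  -0. ]
```

>>> {"fn": "servo_tool", "kwargs": {"steps": [{"hand":-1,"dx":-45,"dy":0,"dz":-31,"wx":0,"wy":-6,"wz":0},{"hand":-1,"dx":-95,"dy":0,"dz":-66,"wx":0,"wy":-14,"wz":0},{"hand":-1,"dx":-145,"dy":0,"dz":-101,"wx":0,"wy":-23,"wz":0},{"hand":-1,"dx":-195,"dy":0,"dz":-136,"wx":0,"wy":-32,"wz":0},{"hand":-1,"dx":-245,"dy":0,"dz":-171,"wx":0,"wy":-39,"wz":0}], "squeeze": 60}}

```text
time_s: 0.72
eef_pos: [0.3912, -0.3352, 0.2309]
orientation: [[-0.499, -0.0, 0.867], [-0.867, 0.001, -0.499], [-0.001, -1.0, -0.001]]
force: [1.2, -0.0, 0.4]
gripper_width: 0.0855
```

```bash
python3 - <<'E'
from h import *
go(.5,-.05,.23,10)
E
```

```text
at [ 0.3912 -0.3352  0.2309] jaw -29.9 t 0.72 F [ 1.2 -0.   0.4] w 0.0855
d [-301.4    1.2  -47.9] w [  0.  -39.9  -0.1]
```

>>> {"fn": "servo_tool", "kwargs": {"steps": [{"hand":-1,"dx":-60,"dy":0,"dz":-10,"wx":0,"wy":-8,"wz":0},{"hand":-1,"dx":-120,"dy":0,"dz":-20,"wx":0,"wy":-16,"wz":0},{"hand":-1,"dx":-180,"dy":0,"dz":-30,"wx":0,"wy":-24,"wz":0},{"hand":-1,"dx":-240,"dy":0,"dz":-40,"wx":0,"wy":-32,"wz":0},{"hand":-1,"dx":-300,"dy":0,"dz":-48,"wx":0,"wy":-40,"wz":0}]}}

```text
time_s: 1.35
eef_pos: [0.4996, -0.0492, 0.2312]
orientation: [[0.18, -0.0, 0.984], [-0.984, 0.001, 0.18], [-0.001, -1.0, -0.0]]
force: [0.5, -0.6, 0.2]
gripper_width: 0.0856
```

```bash
python3 - <<'E'
from h import *
go(.5,.2,.2,45)
E
```

```text
at [ 0.4996 -0.0492  0.2312] jaw 10.3 t 1.35 F [ 0.5 -0.6  0.2] w 0.0856
d [-245.1   31.4   45.2] w [ -0.  -34.7  -0.1]
```

>>> {"fn": "servo_tool", "kwargs": {"steps": [{"hand":-1,"dx":-49,"dy":6,"dz":9,"wx":0,"wy":-7,"wz":0},{"hand":-1,"dx":-98,"dy":12,"dz":18,"wx":0,"wy":-14,"wz":0},{"hand":-1,"dx":-147,"dy":18,"dz":27,"wx":0,"wy":-21,"wz":0},{"hand":-1,"dx":-196,"dy":24,"dz":36,"wx":0,"wy":-28,"wz":0},{"hand":-1,"dx":-245,"dy":31,"dz":45,"wx":0,"wy":-35,"wz":0}]}}

```text
time_s: 1.98
eef_pos: [0.4995, 0.2016, 0.2001]
orientation: [[0.714, -0.001, 0.7], [-0.7, 0.001, 0.714], [-0.001, -1.0, 0.0]]
force: [0.6, -1.0, 0.5]
gripper_width: 0.0853
```

```bash
python3 - <<'E'
from h import *
go(.4585,.3765,.15,53.4)
o=get_obs(); im,d=camera("wrist"); cv2.imwrite("pics/w1.png",im)
E
```

```text
at [0.4995 0.2016 0.2001] jaw 45.6 t 1.98 F [ 0.6 -1.   0.5] w 0.0853
d [-151.7   50.3   96.2] w [-0.  -7.8 -0.1]
```

View pics/w1.png

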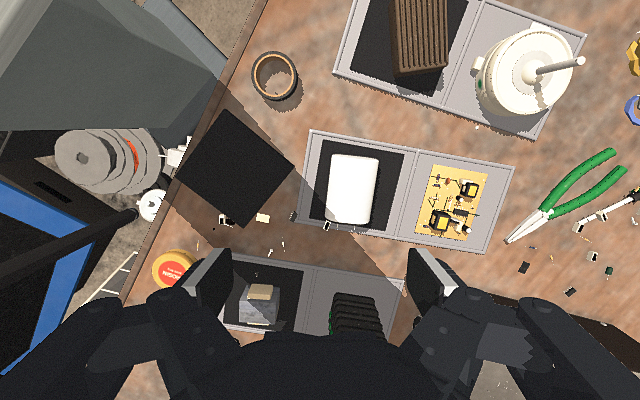

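The wrist view shows the board tray with the capacitor at (352,190), the heat sink on the motor pad at (418,35), and the transformer on the stack pad at (260,303). All of it agrees with the top view.

>>> {"fn": "servo_tool", "kwargs": {"steps": [{"hand":-1,"dx":-40,"dy":10,"dz":25,"wx":0,"wy":-2,"wz":0},{"hand":-1,"dx":-90,"dy":25,"dz":57,"wx":0,"wy":-5,"wz":0},{"hand":-1,"dx":-140,"dy":43,"dz":88,"wx":0,"wy":-8,"wz":0},{"hand":-1,"dx":-152,"dy":50,"dz":96,"wx":0,"wy":-8,"wz":0},{"hand":-1,"dx":-152,"dy":50,"dz":96,"wx":0,"wy":-8,"wz":0}]}}

```text
time_s: 2.65
eef_pos: [0.4558, 0.3807, 0.149]
orientation: [[0.81, -0.002, 0.587], [-0.587, 0.001, 0.81], [-0.003, -1.0, -0.0]]
force: [0.3, -0.1, 0.2]
gripper_width: 0.0856
```

```bash
python3 - <<'E'
from h import *
go(.4585,.3765,.008,53.4)
o=get_obs(); im,d=camera("wrist"); cv2.imwrite("pics/w2.png",im)
E
```

```text
at [0.4558 0.3807 0.149 ] jaw 54.1 t 2.65 F [ 0.3 -0.1  0.2] w 0.0856
d [  5.  141.   -1.7] w [ 0.   0.7 -0.2]
```

View pics/w2.png

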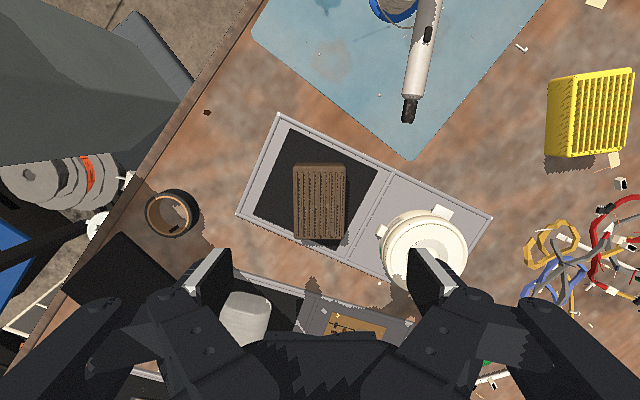

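Wrist view: the heat sink's top is centred at (320,202), where it should appear directly under the grasp point. Both fingers clear the motor.

>>> {"fn": "servo_tool", "kwargs": {"steps": [{"hand":-1,"dx":5,"dy":40,"dz":-2,"wx":0,"wy":1,"wz":0},{"hand":-1,"dx":5,"dy":80,"dz":-2,"wx":0,"wy":1,"wz":0},{"hand":-1,"dx":5,"dy":115,"dz":-2,"wx":0,"wy":1,"wz":0},{"hand":-1,"dx":5,"dy":135,"dz":-2,"wx":0,"wy":1,"wz":0},{"hand":-1,"dx":5,"dy":141,"dz":-2,"wx":0,"wy":1,"wz":0}]}}

```text
time_s: 3.32
eef_pos: [0.4596, 0.374, 0.0081]
orientation: [[0.798, -0.003, 0.603], [-0.603, 0.001, 0.798], [-0.003, -1.0, -0.001]]
force: [-0.2, 1.1, 0.0]
gripper_width: 0.0851
```

```bash
python3 - <<'E'
from h import *
go(.4585,.3765,.008,53.4)
E
```

```text
at [0.4596 0.374  0.0081] jaw 52.9 t 3.33 F [-0.2  1.1  0. ] w 0.0851
d [-2.3  0.2  1.3] w [ 0.  -0.5 -0.2]
```

>>> {"fn": "servo_tool", "kwargs": {"steps": [{"hand":-1,"dx":-2,"dy":0,"dz":-1,"wx":0,"wy":0,"wz":0},{"hand":1,"dx":-2,"dy":0,"dz":0,"wx":0,"wy":0,"wz":0},{"hand":1,"dx":-2,"dy":0,"dz":0,"wx":0,"wy":0,"wz":0},{"hand":1,"dx":-2,"dy":0,"dz":0,"wx":0,"wy":0,"wz":0},{"hand":1,"dx":-2,"dy":0,"dz":0,"wx":0,"wy":0,"wz":0}], "squeeze": 60}}

```text
time_s: 3.95
eef_pos: [0.4584, 0.3755, 0.0092]
orientation: [[0.798, -0.001, 0.603], [-0.603, 0.002, 0.798], [-0.002, -1.0, 0.001]]
force: [0.2, -0.8, 7.1]
gripper_width: 0.0465
```

>>> {"fn": "servo_tool", "kwargs": {"steps": [{"hand":1,"dx":0,"dy":0,"dz":0,"wx":0,"wy":0,"wz":0},{"hand":1,"dx":0,"dy":0,"dz":0,"wx":0,"wy":0,"wz":0}]}}

```text
time_s: 4.2
eef_pos: [0.4584, 0.3756, 0.0093]
orientation: [[0.798, -0.001, 0.603], [-0.603, 0.002, 0.798], [-0.002, -1.0, 0.001]]
force: [-0.3, 0.5, -2.0]
gripper_width: 0.0467
```

```bash
python3 - <<'E'
from h import *
go(.4585,.3765,.1,53.4)
E
```

```text
at [0.4584 0.3756 0.0093] jaw 52.9 t 4.2 F [-0.3  0.5 -2. ] w 0.0467
d [ -0.7 -90.7   0.9] w [-0.1 -0.5 -0.1]
```

>>> {"fn": "servo_tool", "kwargs": {"steps": [{"hand":1,"dx":0,"dy":-15,"dz":0,"wx":0,"wy":0,"wz":0},{"hand":1,"dx":0,"dy":-40,"dz":0,"wx":0,"wy":0,"wz":0},{"hand":1,"dx":0,"dy":-70,"dz":0,"wx":0,"wy":0,"wz":0},{"hand":1,"dx":0,"dy":-90,"dz":0,"wx":0,"wy":0,"wz":0},{"hand":1,"dx":0,"dy":-90,"dz":0,"wx":0,"wy":0,"wz":0}]}}

```text
time_s: 4.82
eef_pos: [0.459, 0.3758, 0.1013]
orientation: [[0.798, 0.002, 0.603], [-0.603, 0.004, 0.798], [-0.001, -1.0, 0.004]]
force: [-0.1, 0.2, -1.3]
gripper_width: 0.047
```

```bash
python3 - <<'E'
from h import *
go(.4213,.1384,.1,35)
E
```

```text
at [0.459  0.3758 0.1013] jaw 52.9 t 4.83 F [-0.1  0.2 -1.3] w 0.047
d [ 113.1    0.4 -212.1] w [-0.2 17.9 -0.1]
```

>>> {"fn": "servo_tool", "kwargs": {"steps": [{"hand":1,"dx":15,"dy":0,"dz":-28,"wx":0,"wy":3,"wz":0},{"hand":1,"dx":40,"dy":0,"dz":-76,"wx":0,"wy":6,"wz":0},{"hand":1,"dx":67,"dy":0,"dz":-125,"wx":0,"wy":10,"wz":0},{"hand":1,"dx":94,"dy":0,"dz":-175,"wx":0,"wy":14,"wz":0},{"hand":1,"dx":110,"dy":0,"dz":-206,"wx":0,"wy":18,"wz":0}]}}

```text
time_s: 5.45
eef_pos: [0.4215, 0.1431, 0.1]
orientation: [[0.57, 0.0, 0.822], [-0.822, 0.003, 0.57], [-0.003, -1.0, 0.002]]
force: [0.6, 0.0, -2.0]
gripper_width: 0.0469
```

```bash
python3 - <<'E'
from h import *
go(.4213,.1384,.0135,35)
E
```

```text
at [0.4215 0.1431 0.1   ] jaw 34.7 t 5.45 F [ 0.6  0.  -2. ] w 0.0469
d [ 4.  86.5 -3.1] w [-0.1 -0.3 -0.1]
```

>>> {"fn": "servo_tool", "kwargs": {"steps": [{"hand":1,"dx":4,"dy":25,"dz":-3,"wx":0,"wy":0,"wz":0},{"hand":1,"dx":4,"dy":55,"dz":-3,"wx":0,"wy":0,"wz":0},{"hand":1,"dx":4,"dy":78,"dz":-3,"wx":0,"wy":0,"wz":0},{"hand":1,"dx":4,"dy":86,"dz":-3,"wx":0,"wy":0,"wz":0},{"hand":1,"dx":4,"dy":87,"dz":-3,"wx":0,"wy":0,"wz":0}]}}

```text
time_s: 6.08
eef_pos: [0.4212, 0.1384, 0.0128]
orientation: [[0.57, -0.0, 0.822], [-0.822, 0.003, 0.57], [-0.003, -1.0, 0.001]]
force: [0.3, -0.4, -1.6]
gripper_width: 0.0468
```

>>> {"fn": "servo_tool", "kwargs": {"steps": [{"hand":1,"dx":0,"dy":0,"dz":0,"wx":0,"wy":0,"wz":0}]}}

```text
time_s: 6.2
eef_pos: [0.4214, 0.1385, 0.0133]
orientation: [[0.57, 0.0, 0.822], [-0.822, 0.003, 0.57], [-0.003, -1.0, 0.002]]
force: [0.2, -0.0, -1.0]
gripper_width: 0.0469
```

>>> {"fn": "servo_tool", "kwargs": {"steps": [{"hand":1,"dx":0,"dy":1,"dz":0,"wx":0,"wy":0,"wz":0},{"hand":0.2,"dx":0,"dy":1,"dz":0,"wx":0,"wy":0,"wz":0},{"hand":-1,"dx":0,"dy":1,"dz":0,"wx":0,"wy":0,"wz":0},{"hand":-1,"dx":0,"dy":1,"dz":0,"wx":0,"wy":0,"wz":0},{"hand":-1,"dx":0,"dy":1,"dz":0,"wx":0,"wy":0,"wz":0}]}}

```text
time_s: 6.82
eef_pos: [0.4214, 0.1386, 0.0123]
orientation: [[0.57, 0.0, 0.822], [-0.822, 0.003, 0.57], [-0.003, -1.0, 0.002]]
force: [0.1, -0.6, 1.1]
gripper_width: 0.0854
```

>>> {"fn": "servo_tool", "kwargs": {"steps": [{"hand":-1,"dx":0,"dy":-20,"dz":0,"wx":0,"wy":0,"wz":0},{"hand":-1,"dx":0,"dy":-50,"dz":0,"wx":0,"wy":0,"wz":0},{"hand":-1,"dx":0,"dy":-90,"dz":0,"wx":0,"wy":0,"wz":0},{"hand":-1,"dx":0,"dy":-140,"dz":0,"wx":0,"wy":0,"wz":0},{"hand":-1,"dx":0,"dy":-160,"dz":0,"wx":0,"wy":0,"wz":0}]}}

```text
time_s: 7.45
eef_pos: [0.4219, 0.1381, 0.1748]
orientation: [[0.57, 0.004, 0.822], [-0.822, 0.004, 0.57], [-0.001, -1.0, 0.005]]
force: [-0.3, 0.0, -1.1]
gripper_width: 0.0852
```

```bash
cat >> h.py <<'E'
def wristpt(px,z,o,K=None):
    K=get_calibration("wrist"); M=K['tool_from_camera']; R=o['orientation']; p=o['eef_pos']
    px=np.atleast_2d(np.array(px,float)); d=np.c_[(px[:,0]-K['cx'])/K['fx'],(px[:,1]-K['cy'])/K['fy'],np.ones(len(px))]
    w=d@M[:3,:3].T@R.T; c=R@M[:3,3]+p; return c+w*((z-c[2])/w[:,2])[:,None]
def wcloud(d,o):
    K=get_calibration("wrist"); M=K['tool_from_camera']; v,u=np.mgrid[:400,:640]
    P=np.stack([(u-K['cx'])/K['fx']*d,(v-K['cy'])/K['fy']*d,d],-1)
    return (P@M[:3,:3].T+M[:3,3])@o['orientation'].T+o['eef_pos']
def blob(W,c,r,z0,z1):
    m=np.hypot(W[...,0]-c[0],W[...,1]-c[1])<r; m&=(W[...,2]>z0)&(W[...,2]<z1)
    q=W[m]; 
    if len(q)<10: return print('none')
    R=cv2.minAreaRect((q[:,:2]*1000).astype(np.float32)); print(len(q),'zmed',np.median(q[:,2]).round(4),[np.round(a,1) for a in R],'mean',q.mean(0).round(4))
E
python3 - <<'E'
from h import *
# cap centre from top; TCP over origin+6mm y
c=np.array([.5295,.2199]); a=np.radians(129.65); g=c+.006*np.array([np.cos(a),np.sin(a)]); print(g)
go(g[0],g[1],.15,39.65)
o=get_obs(); im,d=camera("wrist"); cv2.imwrite("pics/w3.png",im); np.savez("w3.npz",im=im,d=d)
W=wcloud(d,o)
blob(W,(.4213,.1384),.055,.028,.055); blob(W,(.5295,.2199),.06,.022,.05)
im,d=camera("top"); W=cloud("top",d); cv2.imwrite("pics/top1.png",im)
blob(W,(.4213,.1384),.055,.028,.055); blob(W,(.5295,.2199),.055,.022,.05)
E
```

```text
[0.52567142 0.22451974]
at [0.4219 0.1381 0.1748] jaw 34.7 t 7.45 F [-0.3  0.  -1.1] w 0.0852
d [-11.8  25.6 134.4] w [-0.3 -4.9 -0. ]
3363 zmed 0.0387 [array([420.1, 139.5]), array([48. , 69.4]), np.float64(34.6)] mean [0.419  0.1411 0.0396]
3914 zmed 0.0383 [array([528.9, 218.4]), array([50.7, 83. ]), np.float64(39.6)] mean [0.5217 0.2209 0.0365]
322 zmed 0.0384 [array([412.9, 150.7]), array([48.1, 42.3]), np.float64(34.7)] mean [0.4122 0.1574 0.0386]
793 zmed 0.037 [array([529.8, 219.6]), array([51.8, 82. ]), np.float64(39.7)] mean [0.5263 0.2231 0.0362]
```

View pics/w3.png

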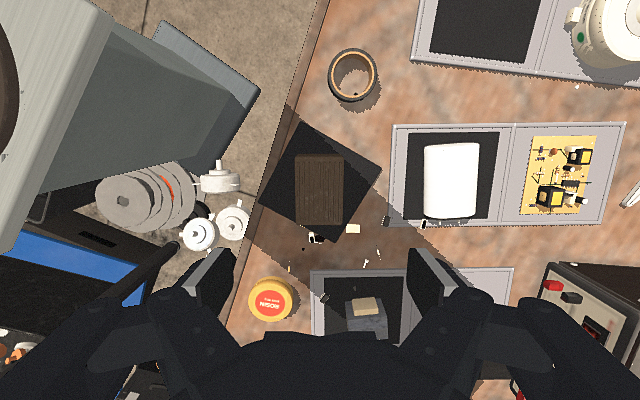

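The heat sink is on the spare mat, centred at about (320,190) in the wrist view. The top and wrist views agree to about 1.5 mm. Next is the capacitor at (450,182).

>>> {"fn": "servo_tool", "kwargs": {"steps": [{"hand":-1,"dx":-4,"dy":8,"dz":40,"wx":0,"wy":-2,"wz":0},{"hand":-1,"dx":-8,"dy":16,"dz":90,"wx":0,"wy":-4,"wz":0},{"hand":-1,"dx":-12,"dy":24,"dz":134,"wx":0,"wy":-5,"wz":0},{"hand":-1,"dx":-12,"dy":40,"dz":134,"wx":0,"wy":-5,"wz":0},{"hand":-1,"dx":-12,"dy":60,"dz":134,"wx":0,"wy":-5,"wz":0}]}}

```text
time_s: 8.18
eef_pos: [0.5248, 0.2244, 0.1131]
orientation: [[0.64, 0.003, 0.769], [-0.769, 0.003, 0.64], [-0.001, -1.0, 0.004]]
force: [0.1, 0.5, -0.3]
gripper_width: 0.0857
```

```bash
python3 - <<'E'
from h import *
go(.5255,.2240,.008,39.65)
im=cv2.imread("pics/top1.png"); c=im[115:300,230:500]; c=cv2.resize(c,None,fx=2.96,fy=2.96,interpolation=cv2.INTER_CUBIC); cv2.imwrite("pics/top1c.png",c)
E
```

```text
at [0.5248 0.2244 0.1131] jaw 39.8 t 8.18 F [ 0.1  0.5 -0.3] w 0.0857
d [  0.9 105.1  -0.2] w [-0.2  0.1 -0.1]
```

View pics/top1c.png

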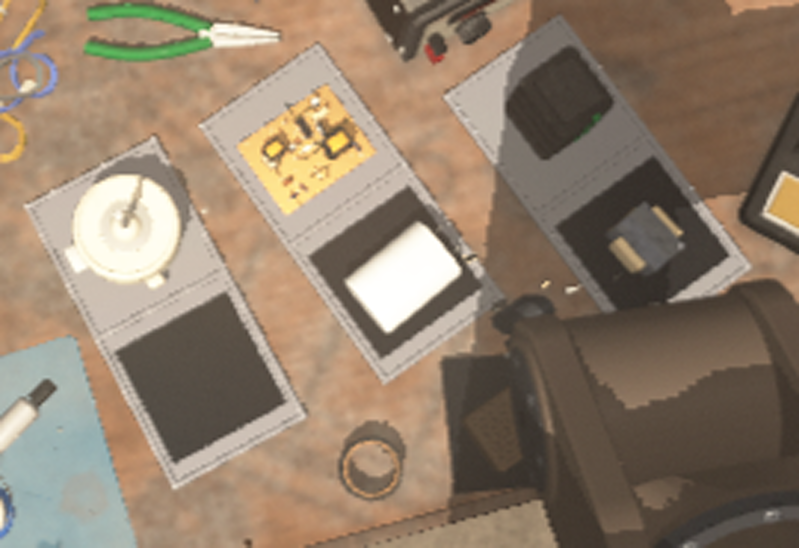

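The motor pad is now empty, centred at about (200,377) in the crop. I'll descend on the capacitor.

>>> {"fn": "servo_tool", "kwargs": {"steps": [{"hand":-1,"dx":1,"dy":30,"dz":0,"wx":0,"wy":0,"wz":0},{"hand":-1,"dx":1,"dy":65,"dz":0,"wx":0,"wy":0,"wz":0},{"hand":-1,"dx":1,"dy":92,"dz":0,"wx":0,"wy":0,"wz":0},{"hand":-1,"dx":1,"dy":105,"dz":0,"wx":0,"wy":0,"wz":0},{"hand":-1,"dx":1,"dy":105,"dz":0,"wx":0,"wy":0,"wz":0}]}}

```text
time_s: 8.8
eef_pos: [0.525, 0.2237, 0.0073]
orientation: [[0.639, 0.001, 0.769], [-0.769, 0.003, 0.639], [-0.002, -1.0, 0.002]]
force: [0.3, -0.2, 0.9]
gripper_width: 0.0853
```

```bash
python3 - <<'E'
from h import *
go(.5255,.2240,.008,39.65)
im=cv2.imread("pics/top1.png"); g=cv2.cvtColor(im,cv2.COLOR_BGR2GRAY)
m=(g<75).astype(np.uint8); m[:, :262]=0; m[:,330:]=0; m[:205]=0; m[275:]=0
c=max(cv2.findContours(m,cv2.RETR_EXTERNAL,cv2.CHAIN_APPROX_NONE)[0],key=cv2.contourArea)
w=ray("top",c[:,0],.005)[:,:2]; r=cv2.minAreaRect((w*1000).astype(np.float32)); print(r)
M=cv2.moments((w*1e4).astype(np.float32)[:,None]); print(M['m10']/M['m00']/10,M['m01']/M['m00']/10)
E
```

```text
at [0.525  0.2237 0.0073] jaw 39.7 t 8.8 F [ 0.3 -0.2  0.9] w 0.0853
d [ 0.1 -0.7  0.6] w [-0.1  0.1 -0.1]
((396.86541748046875, 380.5299377441406), (0.0, 0.0), 0.0)Traceback (most recent call last):
  File "<stdin>", line 7, in <module>
ZeroDivisionError: float division by zero
```

>>> {"fn": "servo_tool", "kwargs": {"steps": [{"hand":1,"dx":0,"dy":-1,"dz":0,"wx":0,"wy":0,"wz":0},{"hand":1,"dx":0,"dy":-1,"dz":0,"wx":0,"wy":0,"wz":0},{"hand":1,"dx":0,"dy":-1,"dz":0,"wx":0,"wy":0,"wz":0},{"hand":1,"dx":0,"dy":-1,"dz":0,"wx":0,"wy":0,"wz":0},{"hand":1,"dx":0,"dy":-1,"dz":0,"wx":0,"wy":0,"wz":0}], "squeeze": 60}}

```text
time_s: 9.43
eef_pos: [0.5254, 0.2238, 0.0096]
orientation: [[0.639, 0.002, 0.769], [-0.769, 0.003, 0.639], [-0.001, -1.0, 0.004]]
force: [-0.7, -0.6, 6.2]
gripper_width: 0.0495
```

```bash
python3 - <<'E'
from h import *
go(.5255,.2240,.008,39.65)
im=cv2.imread("pics/top1.png"); g=cv2.cvtColor(im,cv2.COLOR_BGR2GRAY)
print(g[240,262:330:4])
m=(g<100).astype(np.uint8); m[:, :265]=0; m[:,330:]=0; m[:205]=0; m[275:]=0
c=max(cv2.findContours(m,cv2.RETR_EXTERNAL,cv2.CHAIN_APPROX_NONE)[0],key=cv2.contourArea)
w=ray("top",c[:,0],.005)[:,:2]; r=cv2.minAreaRect((w*1000).astype(np.float32)); print(r)
E
```

```text
at [0.5254 0.2238 0.0096] jaw 39.8 t 9.43 F [-0.7 -0.6  6.2] w 0.0495
d [-0.1  1.6  0.2] w [-0.2  0.1 -0.1]
[154 150 180  80  81  81  81  80  81  79  79  80  80  79  81 193 119]
((452.0814208984375, 373.7338562011719), (93.9677963256836, 94.33247375488281), 28.63770294189453)
```

>>> {"fn": "servo_tool", "kwargs": {"steps": [{"hand":1,"dx":0,"dy":0,"dz":0,"wx":0,"wy":0,"wz":0},{"hand":1,"dx":0,"dy":-10,"dz":0,"wx":0,"wy":0,"wz":0},{"hand":1,"dx":0,"dy":-35,"dz":0,"wx":0,"wy":0,"wz":0},{"hand":1,"dx":0,"dy":-70,"dz":0,"wx":0,"wy":0,"wz":0},{"hand":1,"dx":0,"dy":-90,"dz":0,"wx":0,"wy":0,"wz":0}]}}

```text
time_s: 10.05
eef_pos: [0.5255, 0.2236, 0.1018]
orientation: [[0.639, 0.004, 0.769], [-0.769, 0.004, 0.639], [-0.0, -1.0, 0.006]]
force: [-0.4, -0.1, -1.0]
gripper_width: 0.0497
```

```bash
python3 - <<'E'
from h import *
go(.4492,.3790,.11,28.8)
E
```

```text
at [0.5255 0.2236 0.1018] jaw 39.8 t 10.05 F [-0.4 -0.1 -1. ] w 0.0497
d [-168.2   -7.9   40.8] w [-0.3 11.  -0. ]
```

>>> {"fn": "servo_tool", "kwargs": {"steps": [{"hand":1,"dx":-25,"dy":-4,"dz":6,"wx":0,"wy":2,"wz":0},{"hand":1,"dx":-70,"dy":-8,"dz":17,"wx":0,"wy":5,"wz":0},{"hand":1,"dx":-115,"dy":-8,"dz":28,"wx":0,"wy":8,"wz":0},{"hand":1,"dx":-155,"dy":-8,"dz":38,"wx":0,"wy":11,"wz":0},{"hand":1,"dx":-168,"dy":-8,"dz":41,"wx":0,"wy":11,"wz":0}]}}

```text
time_s: 10.68
eef_pos: [0.4484, 0.3806, 0.1107]
orientation: [[0.483, 0.005, 0.876], [-0.876, 0.004, 0.483], [-0.001, -1.0, 0.006]]
force: [0.3, -0.5, -0.7]
gripper_width: 0.0496
```

```bash
python3 - <<'E'
from h import *
go(.4492,.3790,.0105,28.8)
E
```

```text
at [0.4484 0.3806 0.1107] jaw 28.9 t 10.68 F [ 0.3 -0.5 -0.7] w 0.0496
d [  2.  100.2  -0.7] w [-0.3  0.1 -0.1]
```

>>> {"fn": "servo_tool", "kwargs": {"steps": [{"hand":1,"dx":1,"dy":25,"dz":0,"wx":0,"wy":0,"wz":0},{"hand":1,"dx":1,"dy":60,"dz":0,"wx":0,"wy":0,"wz":0},{"hand":1,"dx":1,"dy":88,"dz":0,"wx":0,"wy":0,"wz":0},{"hand":1,"dx":1,"dy":100,"dz":0,"wx":0,"wy":0,"wz":0},{"hand":1,"dx":1,"dy":100,"dz":0,"wx":0,"wy":0,"wz":0}]}}

```text
time_s: 11.3
eef_pos: [0.4497, 0.3799, 0.0108]
orientation: [[0.483, 0.005, 0.876], [-0.876, 0.004, 0.483], [-0.001, -1.0, 0.006]]
force: [-0.1, 0.4, -0.6]
gripper_width: 0.0493
```

```bash
python3 - <<'E'
from h import *
go(.4492,.3790,.0095,28.8)
E
```

```text
at [0.4497 0.3799 0.0108] jaw 28.9 t 11.3 F [-0.1  0.4 -0.6] w 0.0493
d [ 0.5  1.3 -0.9] w [-0.3  0.1 -0.1]
```

>>> {"fn": "servo_tool", "kwargs": {"steps": [{"hand":1,"dx":1,"dy":1,"dz":-1,"wx":0,"wy":0,"wz":0},{"hand":0.2,"dx":1,"dy":1,"dz":-1,"wx":0,"wy":0,"wz":0},{"hand":-1,"dx":1,"dy":1,"dz":-1,"wx":0,"wy":0,"wz":0},{"hand":-1,"dx":1,"dy":1,"dz":-1,"wx":0,"wy":0,"wz":0},{"hand":-1,"dx":1,"dy":1,"dz":-1,"wx":0,"wy":0,"wz":0}]}}

```text
time_s: 11.92
eef_pos: [0.4494, 0.3786, 0.0099]
orientation: [[0.483, 0.005, 0.876], [-0.876, 0.004, 0.483], [-0.001, -1.0, 0.006]]
force: [0.6, 0.6, 0.1]
gripper_width: 0.0856
```

>>> {"fn": "servo_tool", "kwargs": {"steps": [{"hand":-1,"dx":0,"dy":-20,"dz":0,"wx":0,"wy":0,"wz":0},{"hand":-1,"dx":0,"dy":-50,"dz":0,"wx":0,"wy":0,"wz":0},{"hand":-1,"dx":0,"dy":-90,"dz":0,"wx":0,"wy":0,"wz":0},{"hand":-1,"dx":0,"dy":-130,"dz":0,"wx":0,"wy":0,"wz":0},{"hand":-1,"dx":0,"dy":-150,"dz":0,"wx":0,"wy":0,"wz":0}]}}

```text
time_s: 12.55
eef_pos: [0.449, 0.3783, 0.1622]
orientation: [[0.483, 0.007, 0.876], [-0.876, 0.006, 0.483], [-0.002, -1.0, 0.009]]
force: [0.0, -0.0, -0.3]
gripper_width: 0.0855
```

```bash
python3 - <<'E'
from h import *
go(.555,.042,.16,41.6)
o=get_obs(); im,d=camera("wrist"); cv2.imwrite("pics/w4.png",im)
W=wcloud(d,o); blob(W,(.4521,.3737),.06,.022,.05); 
im,d=camera("top"); W=cloud("top",d); cv2.imwrite("pics/top2.png",im); np.savez("top2.npz",im=im,d=d)
blob(W,(.4521,.3737),.06,.022,.05); blob(W,(.555,.0395),.05,.022,.055)
g=cv2.cvtColor(im,cv2.COLOR_BGR2GRAY)
m=(g<100).astype(np.uint8); m[:, :332]=0; m[:,395:]=0; m[:175]=0; m[240:]=0
c=max(cv2.findContours(m,cv2.RETR_EXTERNAL,cv2.CHAIN_APPROX_NONE)[0],key=cv2.contourArea)
w=ray("top",c[:,0],.005)[:,:2]; r=cv2.minAreaRect((w*1000).astype(np.float32)); print('board pad',r)
E
```

```text
at [0.449  0.3783 0.1622] jaw 28.9 t 12.55 F [ 0.  -0.  -0.3] w 0.0855
d [345.6   1.  -69.6] w [ -0.5 -12.7  -0. ]
3942 zmed 0.0384 [array([452. , 372.8]), array([51.7, 82.4]), np.float64(28.6)] mean [0.4486 0.3786 0.037 ]
none
384 zmed 0.0395 [array([555.6,  42.2]), array([44.2, 45.2]), np.float64(44.0)] mean [0.5538 0.0437 0.0385]
board pad ((547.0548706054688, 206.1090850830078), (98.1137466430664, 148.13217163085938), 35.4537353515625)
```

View pics/w4.png

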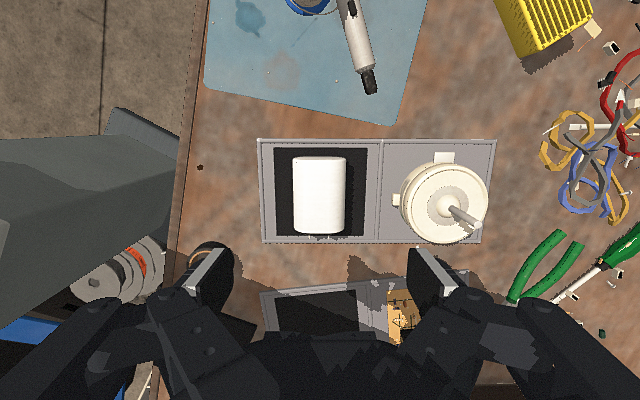

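View pics/top2.png

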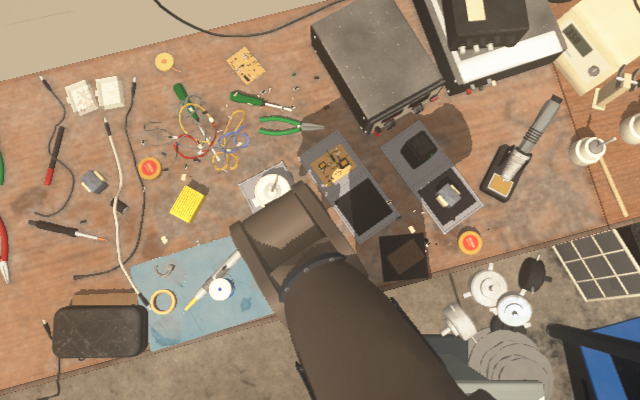

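The capacitor sits centred on the motor pad: measured (452,373) mm against the pad at (452,374) mm. Its terminals are on the pad. Next, the transformer.

>>> {"fn": "servo_tool", "kwargs": {"steps": [{"hand":-1,"dx":50,"dy":0,"dz":-10,"wx":-0.5,"wy":-2,"wz":0},{"hand":-1,"dx":110,"dy":0,"dz":-22,"wx":-0.5,"wy":-4,"wz":0},{"hand":-1,"dx":170,"dy":0,"dz":-34,"wx":-0.5,"wy":-6,"wz":0},{"hand":-1,"dx":230,"dy":0,"dz":-46,"wx":-0.5,"wy":-9,"wz":0},{"hand":-1,"dx":290,"dy":0,"dz":-58,"wx":-0.5,"wy":-13,"wz":0}]}}

```text
time_s: 13.28
eef_pos: [0.5386, 0.0946, 0.1598]
orientation: [[0.669, -0.001, 0.743], [-0.743, 0.001, 0.669], [-0.001, -1.0, 0.0]]
force: [0.3, 0.7, -0.6]
gripper_width: 0.0852
```

```bash
python3 - <<'E'
from h import *
go(.555,.042,.15,42)
o=get_obs(); im,d=camera("wrist"); cv2.imwrite("pics/w5.png",im)
W=wcloud(d,o); blob(W,(.555,.0395),.05,.022,.055);blob(W,(.555,.0395),.05,.035,.055)
E
```

```text
at [0.5386 0.0946 0.1598] jaw 42.0 t 13.28 F [ 0.3  0.7 -0.6] w 0.0852
d [ 50.1   9.7 -23. ] w [-0.   0.  -0.1]
1827 zmed 0.0409 [array([554.6,  41.7]), array([43.3, 44.7]), np.float64(40.7)] mean [0.5523 0.0445 0.0389]
1514 zmed 0.0411 [array([554.3,  41.7]), array([43.3, 43. ]), np.float64(41.6)] mean [0.5536 0.043  0.0405]
```

View pics/w5.png

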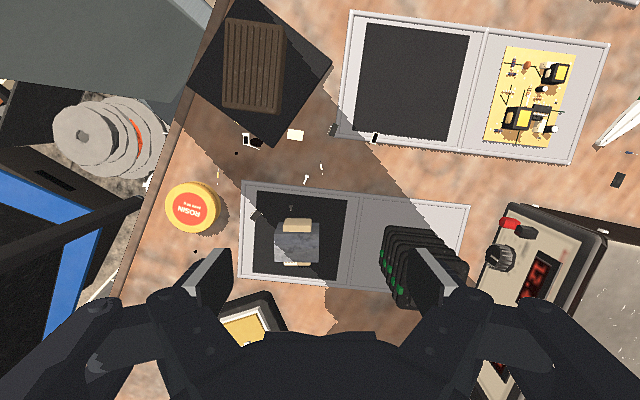

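The transformer's core at (297,243) is square to the jaws, with the buff winding ends above and below it. The board pad at (413,82) is empty.

>>> {"fn": "servo_tool", "kwargs": {"steps": [{"hand":-1,"dx":25,"dy":5,"dz":-12,"wx":0,"wy":0,"wz":0},{"hand":-1,"dx":50,"dy":20,"dz":-23,"wx":0,"wy":0,"wz":0},{"hand":-1,"dx":50,"dy":45,"dz":-23,"wx":0,"wy":0,"wz":0},{"hand":-1,"dx":50,"dy":60,"dz":-23,"wx":0,"wy":0,"wz":0},{"hand":-1,"dx":50,"dy":60,"dz":-23,"wx":0,"wy":0,"wz":0}]}}

```text
time_s: 13.95
eef_pos: [0.5564, 0.0368, 0.0984]
orientation: [[0.67, -0.002, 0.742], [-0.742, 0.0, 0.67], [-0.002, -1.0, -0.002]]
force: [1.2, 0.2, -0.3]
gripper_width: 0.0852
```

```bash
python3 - <<'E'
from h import *
go(.5548,.0418,.008,41.6)
f=np.load("top2.npz"); im=f['im']; g=cv2.cvtColor(im,cv2.COLOR_BGR2GRAY); print(g[206,330:400:3])
for t in (60,70,80,90):
    m=(g<t).astype(np.uint8); m[:, :332]=0; m[:,402]=0; m[:,402:]=0; m[:170]=0; m[245:]=0
    n,l,s,ce=cv2.connectedComponentsWithStats(m,connectivity=4); k=l[208,367]
    if k==0: continue
    c=max(cv2.findContours((l==k).astype(np.uint8),cv2.RETR_EXTERNAL,cv2.CHAIN_APPROX_NONE)[0],key=cv2.contourArea)
    w=ray("top",c[:,0],.005)[:,:2]; print(t,cv2.minAreaRect((w*1000).astype(np.float32)))
E
```

```text
at [0.5564 0.0368 0.0984] jaw 42.1 t 13.95 F [ 1.2  0.2 -0.3] w 0.0852
d [-4.7 90.5  2.3] w [ 0.1  0.5 -0.1]
[ 97 113 181  62  64  62  63  52  48  50  49  48  47  47  45  47  45  46
  44  47 101 110  94  94]
60 ((531.84521484375, 226.20516967773438), (93.51835632324219, 94.04718017578125), 35.841453552246094)
70 ((532.2182006835938, 226.52767944335938), (95.09326171875, 94.08578491210938), 35.49971008300781)
80 ((532.6039428710938, 226.273681640625), (95.79002380371094, 95.4601058959961), 35.54735565185547)
90 ((532.3328247070312, 226.68626403808594), (96.08600616455078, 96.80261993408203), 35.3172721862793)
```

>>> {"fn": "servo_tool", "kwargs": {"steps": [{"hand":-1,"dx":-4,"dy":20,"dz":2,"wx":0,"wy":0.5,"wz":0},{"hand":-1,"dx":-4,"dy":50,"dz":2,"wx":0,"wy":0.5,"wz":0},{"hand":-1,"dx":-4,"dy":78,"dz":2,"wx":0,"wy":0.5,"wz":0},{"hand":-1,"dx":-4,"dy":90,"dz":2,"wx":0,"wy":0.5,"wz":0},{"hand":-1,"dx":-4,"dy":90,"dz":2,"wx":0,"wy":0.5,"wz":0}]}}

```text
time_s: 14.58
eef_pos: [0.555, 0.0414, 0.0085]
orientation: [[0.664, -0.003, 0.748], [-0.748, 0.0, 0.664], [-0.002, -1.0, -0.002]]
force: [0.4, 0.5, 0.3]
gripper_width: 0.0854
```

```bash
python3 - <<'E'
from h import *
go(.5548,.0418,.008,41.6)
E
```

```text
at [0.555  0.0414 0.0085] jaw 41.6 t 14.57 F [0.4 0.5 0.3] w 0.0854
d [-0.5  0.5  0.1] w [ 0.1  0.  -0.1]
```

>>> {"fn": "servo_tool", "kwargs": {"steps": [{"hand":1,"dx":0,"dy":0,"dz":0,"wx":0,"wy":0,"wz":0},{"hand":1,"dx":0,"dy":0,"dz":0,"wx":0,"wy":0,"wz":0},{"hand":1,"dx":0,"dy":0,"dz":0,"wx":0,"wy":0,"wz":0},{"hand":1,"dx":0,"dy":0,"dz":0,"wx":0,"wy":0,"wz":0},{"hand":1,"dx":0,"dy":0,"dz":0,"wx":0,"wy":0,"wz":0}], "squeeze": 60}}

```text
time_s: 15.2
eef_pos: [0.5555, 0.0413, 0.0095]
orientation: [[0.664, -0.001, 0.748], [-0.748, 0.0, 0.664], [-0.001, -1.0, -0.001]]
force: [-0.6, -0.2, 6.9]
gripper_width: 0.0432
```

>>> {"fn": "servo_tool", "kwargs": {"steps": [{"hand":1,"dx":0,"dy":0,"dz":0,"wx":0,"wy":0,"wz":0},{"hand":1,"dx":0,"dy":-10,"dz":0,"wx":0,"wy":0,"wz":0},{"hand":1,"dx":0,"dy":-35,"dz":0,"wx":0,"wy":0,"wz":0},{"hand":1,"dx":0,"dy":-70,"dz":0,"wx":0,"wy":0,"wz":0},{"hand":1,"dx":0,"dy":-90,"dz":0,"wx":0,"wy":0,"wz":0}]}}

```text
time_s: 15.82
eef_pos: [0.5559, 0.0413, 0.1017]
orientation: [[0.664, 0.001, 0.748], [-0.748, -0.0, 0.664], [0.0, -1.0, 0.0]]
force: [-0.2, -0.4, -1.6]
gripper_width: 0.0432
```

```bash
python3 - <<'E'
from h import *
go(.532,.2263,.1,35.4)
E
```

```text
at [0.5559 0.0413 0.1017] jaw 41.6 t 15.82 F [-0.2 -0.4 -1.6] w 0.0432
d [-154.2    1.6  105. ] w [-0.   6.2  0. ]
```

>>> {"fn": "servo_tool", "kwargs": {"steps": [{"hand":1,"dx":-22,"dy":0,"dz":15,"wx":0,"wy":1,"wz":0},{"hand":1,"dx":-65,"dy":0,"dz":44,"wx":0,"wy":3,"wz":0},{"hand":1,"dx":-108,"dy":0,"dz":74,"wx":0,"wy":5,"wz":0},{"hand":1,"dx":-142,"dy":0,"dz":97,"wx":0,"wy":6,"wz":0},{"hand":1,"dx":-153,"dy":0,"dz":104,"wx":0,"wy":6,"wz":0}]}}

```text
time_s: 16.45
eef_pos: [0.5314, 0.2268, 0.1021]
orientation: [[0.584, 0.001, 0.812], [-0.812, 0.0, 0.584], [0.0, -1.0, 0.001]]
force: [0.4, -0.5, -1.2]
gripper_width: 0.0432
```

```bash
python3 - <<'E'
from h import *
go(.532,.2263,.01,35.4)
E
```

```text
at [0.5314 0.2268 0.1021] jaw 35.7 t 16.45 F [ 0.4 -0.5 -1.2] w 0.0432
d [ 0.7 92.1  0.1] w [-0.   0.3  0. ]
```

>>> {"fn": "servo_tool", "kwargs": {"steps": [{"hand":1,"dx":0,"dy":25,"dz":0,"wx":0,"wy":0,"wz":0},{"hand":1,"dx":0,"dy":55,"dz":0,"wx":0,"wy":0,"wz":0},{"hand":1,"dx":0,"dy":80,"dz":0,"wx":0,"wy":0,"wz":0},{"hand":1,"dx":0,"dy":91,"dz":0,"wx":0,"wy":0,"wz":0},{"hand":1,"dx":0,"dy":92,"dz":0,"wx":0,"wy":0,"wz":0}]}}

```text
time_s: 17.08
eef_pos: [0.5317, 0.2263, 0.0102]
orientation: [[0.584, 0.001, 0.812], [-0.812, 0.0, 0.584], [0.0, -1.0, 0.001]]
force: [0.5, 0.0, -2.0]
gripper_width: 0.0431
```

```bash
python3 - <<'E'
from h import *
go(.532,.2263,.0095,35.4)
E
```

```text
at [0.5317 0.2263 0.0102] jaw 35.7 t 17.07 F [ 0.5  0.  -2. ] w 0.0431
d [0.2 0.7 0.2] w [-0.   0.3  0. ]
```

>>> {"fn": "servo_tool", "kwargs": {"steps": [{"hand":1,"dx":0,"dy":1,"dz":0,"wx":0,"wy":0,"wz":0},{"hand":0.2,"dx":0,"dy":1,"dz":0,"wx":0,"wy":0,"wz":0},{"hand":-1,"dx":0,"dy":1,"dz":0,"wx":0,"wy":0,"wz":0},{"hand":-1,"dx":0,"dy":1,"dz":0,"wx":0,"wy":0,"wz":0},{"hand":-1,"dx":0,"dy":1,"dz":0,"wx":0,"wy":0,"wz":0}]}}

```text
time_s: 17.7
eef_pos: [0.5318, 0.2264, 0.0093]
orientation: [[0.584, 0.001, 0.812], [-0.812, 0.0, 0.584], [0.0, -1.0, 0.001]]
force: [0.3, -0.1, -0.1]
gripper_width: 0.0858
```

>>> {"fn": "servo_tool", "kwargs": {"steps": [{"hand":-1,"dx":0,"dy":-20,"dz":0,"wx":0,"wy":0,"wz":0},{"hand":-1,"dx":0,"dy":-50,"dz":0,"wx":0,"wy":0,"wz":0},{"hand":-1,"dx":0,"dy":-90,"dz":0,"wx":0,"wy":0,"wz":0},{"hand":-1,"dx":0,"dy":-130,"dz":0,"wx":0,"wy":0,"wz":0},{"hand":-1,"dx":0,"dy":-150,"dz":0,"wx":0,"wy":0,"wz":0}]}}

```text
time_s: 18.32
eef_pos: [0.5321, 0.2265, 0.1616]
orientation: [[0.584, 0.003, 0.812], [-0.812, 0.001, 0.584], [0.001, -1.0, 0.003]]
force: [0.2, -0.3, 0.2]
gripper_width: 0.0854
```

```bash
python3 - <<'E'
from h import *
go(.4213,.1384,.16,34.7)
o=get_obs(); im,d=camera("wrist"); cv2.imwrite("pics/w6.png",im)
W=wcloud(d,o); blob(W,(.532,.2263),.05,.022,.055); blob(W,(.42,.139),.055,.03,.06)
im,d=camera("top"); W=cloud("top",d); cv2.imwrite("pics/top3.png",im); np.savez("top3.npz",im=im,d=d)
blob(W,(.532,.2263),.05,.022,.055); blob(W,(.42,.139),.055,.03,.06)
g=cv2.cvtColor(im,cv2.COLOR_BGR2GRAY); print(g[190,420:480:3])
for t in (50,60,70,80,90):
    m=(g<t).astype(np.uint8); m[:, :410]=0; m[:,485:]=0; m[:160]=0; m[235:]=0
    n,l,s,ce=cv2.connectedComponentsWithStats(m,connectivity=4); k=l[196,447]
    if k==0: continue
    c=max(cv2.findContours((l==k).astype(np.uint8),cv2.RETR_EXTERNAL,cv2.CHAIN_APPROX_NONE)[0],key=cv2.contourArea)
    w=ray("top",c[:,0],.005)[:,:2]; print(t,cv2.minAreaRect((w*1000).astype(np.float32)))
E
```

```text
at [0.5321 0.2265 0.1616] jaw 35.7 t 18.32 F [ 0.2 -0.3  0.2] w 0.0854
d [   6.8    1.1 -141.4] w [-0.2  1.   0.1]
1928 zmed 0.041 [array([531.1, 226.8]), array([43.6, 43.5]), np.float64(35.7)] mean [0.5298 0.2283 0.0396]
3871 zmed 0.0399 [array([420.9, 139.7]), array([48.2, 70.1]), np.float64(34.8)] mean [0.4213 0.1429 0.0401]
none
none
[ 67  68  70  71  70  73  73  68 100 103 104 104 107  62  62  62 111 190
 130 139]
```

View pics/w6.png

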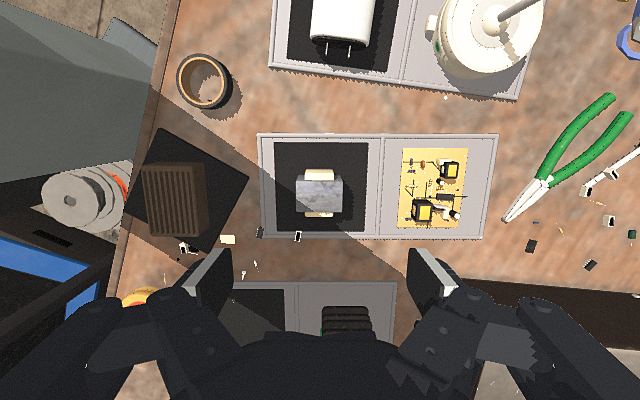

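View pics/top3.png

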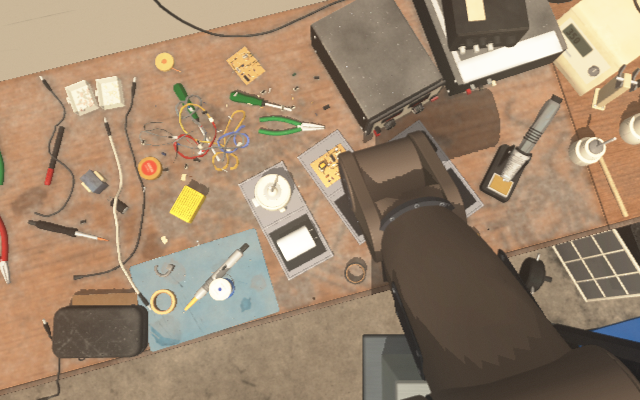

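The transformer is centred on the board pad: measured (531,227) mm against (532,226) mm. The capacitor is still centred on the motor pad. Next, the heat sink at (173,200).

>>> {"fn": "servo_tool", "kwargs": {"steps": [{"hand":-1,"dx":2,"dy":0,"dz":-35,"wx":0,"wy":0.5,"wz":0},{"hand":-1,"dx":4,"dy":5,"dz":-85,"wx":0,"wy":1,"wz":0},{"hand":-1,"dx":6,"dy":10,"dz":-130,"wx":0,"wy":1,"wz":0},{"hand":-1,"dx":6,"dy":35,"dz":-141,"wx":0,"wy":1,"wz":0},{"hand":-1,"dx":6,"dy":55,"dz":-141,"wx":0,"wy":1,"wz":0}]}}

```text
time_s: 19.05
eef_pos: [0.4206, 0.1389, 0.1047]
orientation: [[0.569, 0.004, 0.822], [-0.822, 0.001, 0.569], [0.001, -1.0, 0.004]]
force: [0.4, 0.0, 0.9]
gripper_width: 0.0853
```

```bash
python3 - <<'E'
from h import *
go(.4208,.1393,.0115,34.7)
E
```

```text
at [0.4206 0.1389 0.1047] jaw 34.7 t 19.05 F [0.4 0.  0.9] w 0.0853
d [-0.3 93.2  0.1] w [-0.2 -0.   0.1]
```

>>> {"fn": "servo_tool", "kwargs": {"steps": [{"hand":-1,"dx":0,"dy":25,"dz":0,"wx":0,"wy":0,"wz":0},{"hand":-1,"dx":0,"dy":58,"dz":0,"wx":0,"wy":0,"wz":0},{"hand":-1,"dx":0,"dy":83,"dz":0,"wx":0,"wy":0,"wz":0},{"hand":-1,"dx":0,"dy":93,"dz":0,"wx":0,"wy":0,"wz":0},{"hand":-1,"dx":0,"dy":93,"dz":0,"wx":0,"wy":0,"wz":0}]}}

```text
time_s: 19.68
eef_pos: [0.4205, 0.1389, 0.0111]
orientation: [[0.569, 0.002, 0.822], [-0.822, 0.001, 0.569], [0.0, -1.0, 0.002]]
force: [-0.4, 0.2, 0.1]
gripper_width: 0.0855
```

>>> {"fn": "servo_tool", "kwargs": {"steps": [{"hand":1,"dx":0,"dy":0,"dz":0,"wx":0,"wy":0,"wz":0},{"hand":1,"dx":0,"dy":0,"dz":0,"wx":0,"wy":0,"wz":0},{"hand":1,"dx":0,"dy":0,"dz":0,"wx":0,"wy":0,"wz":0},{"hand":1,"dx":0,"dy":0,"dz":0,"wx":0,"wy":0,"wz":0},{"hand":1,"dx":0,"dy":0,"dz":0,"wx":0,"wy":0,"wz":0}], "squeeze": 60}}

```text
time_s: 20.3
eef_pos: [0.4207, 0.1389, 0.012]
orientation: [[0.569, 0.003, 0.822], [-0.822, 0.001, 0.569], [0.001, -1.0, 0.003]]
force: [-1.1, -0.5, 8.4]
gripper_width: 0.0469
```

>>> {"fn": "servo_tool", "kwargs": {"steps": [{"hand":1,"dx":0,"dy":0,"dz":0,"wx":0,"wy":0,"wz":0},{"hand":1,"dx":0,"dy":-10,"dz":0,"wx":0,"wy":0,"wz":0},{"hand":1,"dx":0,"dy":-35,"dz":0,"wx":0,"wy":0,"wz":0},{"hand":1,"dx":0,"dy":-75,"dz":0,"wx":0,"wy":0,"wz":0},{"hand":1,"dx":0,"dy":-100,"dz":0,"wx":0,"wy":0,"wz":0}]}}

```text
time_s: 20.92
eef_pos: [0.4205, 0.1389, 0.1142]
orientation: [[0.569, 0.005, 0.822], [-0.822, 0.001, 0.569], [0.002, -1.0, 0.005]]
force: [0.7, 0.2, -2.0]
gripper_width: 0.0472
```

```bash
python3 - <<'E'
from h import *
im,d=camera("wrist"); o=get_obs(); cv2.imwrite("pics/w7.png",im)
go(.5555,.0374,.11,34.7)
im,d=camera("top"); cv2.imwrite("pics/top4.png",im); np.savez("top4.npz",im=im,d=d)
g=cv2.cvtColor(im,cv2.COLOR_BGR2GRAY)
for t in (50,60,70,80,90):
    m=(g<t).astype(np.uint8); m[:, :410]=0; m[:,485:]=0; m[:160]=0; m[235:]=0
    n,l,s,ce=cv2.connectedComponentsWithStats(m,connectivity=4); k=l[196,447]
    if k==0: continue
    c=max(cv2.findContours((l==k).astype(np.uint8),cv2.RETR_EXTERNAL,cv2.CHAIN_APPROX_NONE)[0],key=cv2.contourArea)
    w=ray("top",c[:,0],.005)[:,:2]; print(t,cv2.minAreaRect((w*1000).astype(np.float32)))
E
```

```text
at [0.4213 0.1391 0.1163] jaw 34.7 t 20.98 F [0.7 1.2 2.7] w 0.0467
d [160.    7.2  52.4] w [-0.4  0.   0.2]
50 ((556.2723999023438, 38.22098159790039), (91.60939025878906, 90.9828109741211), 35.43825149536133)
60 ((554.58984375, 38.60734176635742), (98.05210876464844, 93.94721984863281), 33.0249137878418)
70 ((545.607421875, 39.216407775878906), (150.02349853515625, 166.4531707763672), 0.1271534562110901)
80 ((545.6082763671875, 39.16886901855469), (150.0249786376953, 166.5482940673828), 0.12715399265289307)
90 ((545.6082763671875, 39.16886901855469), (150.0249786376953, 166.5482940673828), 0.12715399265289307)
```

View pics/top4.png

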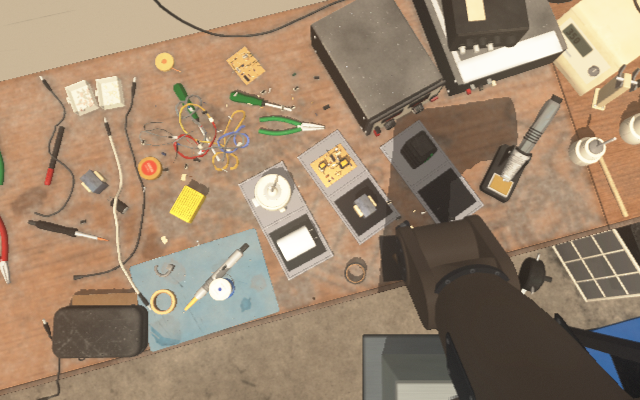

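View pics/w7.png

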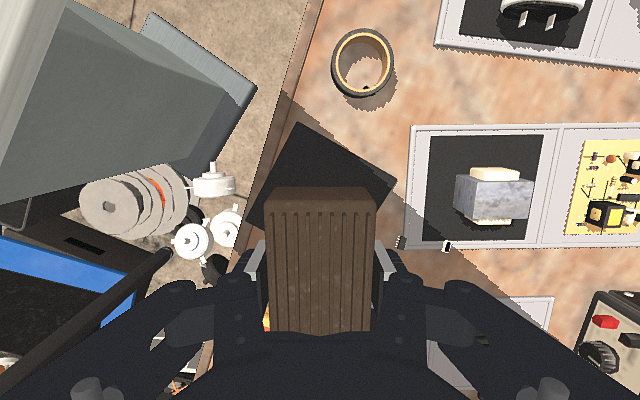

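The heat sink is held squarely between the fingers. The spare mat and the stack pad are both empty, and the pad measures about (556,38) mm.

>>> {"fn": "servo_tool", "kwargs": {"steps": [{"hand":1,"dx":22,"dy":0,"dz":7,"wx":0,"wy":0,"wz":0},{"hand":1,"dx":65,"dy":3,"dz":21,"wx":0,"wy":0,"wz":0},{"hand":1,"dx":110,"dy":6,"dz":36,"wx":0,"wy":0,"wz":0},{"hand":1,"dx":148,"dy":6,"dz":49,"wx":0,"wy":0,"wz":0},{"hand":1,"dx":160,"dy":6,"dz":53,"wx":0,"wy":0,"wz":0}]}}

```text
time_s: 21.65
eef_pos: [0.557, 0.0363, 0.1086]
orientation: [[0.568, 0.007, 0.823], [-0.823, 0.002, 0.568], [0.003, -1.0, 0.007]]
force: [0.1, 0.4, -1.7]
gripper_width: 0.047
```

```bash
python3 - <<'E'
from h import *
go(.5557,.0379,.01,34.9)
E
```

```text
at [0.557  0.0363 0.1086] jaw 34.6 t 21.65 F [ 0.1  0.4 -1.7] w 0.047
d [-2.3 98.6 -0.9] w [-0.4 -0.3  0.2]
```

>>> {"fn": "servo_tool", "kwargs": {"steps": [{"hand":1,"dx":-1.5,"dy":25,"dz":0,"wx":-0.4,"wy":0,"wz":0},{"hand":1,"dx":-1.5,"dy":60,"dz":0,"wx":-0.4,"wy":0,"wz":0},{"hand":1,"dx":-1.5,"dy":86,"dz":0,"wx":-0.4,"wy":0,"wz":0},{"hand":1,"dx":-1.5,"dy":97,"dz":0,"wx":-0.4,"wy":0,"wz":0},{"hand":1,"dx":-1.5,"dy":98,"dz":0,"wx":-0.4,"wy":0,"wz":0}]}}

```text
time_s: 22.28
eef_pos: [0.5564, 0.038, 0.0102]
orientation: [[0.568, 0.001, 0.823], [-0.823, -0.002, 0.568], [0.002, -1.0, -0.001]]
force: [-0.2, -0.3, -0.9]
gripper_width: 0.0469
```

```bash
python3 - <<'E'
from h import *
go(.5557,.0379,.0092,34.9)
E
```

```text
at [0.5564 0.038  0.0102] jaw 34.6 t 22.27 F [-0.2 -0.3 -0.9] w 0.0469
d [-0.4  1.  -0.6] w [ 0.  -0.3  0.1]
```

>>> {"fn": "servo_tool", "kwargs": {"steps": [{"hand":1,"dx":0,"dy":1,"dz":0,"wx":0,"wy":0,"wz":0},{"hand":0.2,"dx":0,"dy":1,"dz":0,"wx":0,"wy":0,"wz":0},{"hand":-1,"dx":0,"dy":1,"dz":0,"wx":0,"wy":0,"wz":0},{"hand":-1,"dx":0,"dy":1,"dz":0,"wx":0,"wy":0,"wz":0},{"hand":-1,"dx":0,"dy":1,"dz":0,"wx":0,"wy":0,"wz":0}]}}

```text
time_s: 22.9
eef_pos: [0.5565, 0.038, 0.0094]
orientation: [[0.568, 0.001, 0.823], [-0.823, -0.002, 0.568], [0.002, -1.0, -0.001]]
force: [0.1, -0.6, 0.4]
gripper_width: 0.0857
```

>>> {"fn": "servo_tool", "kwargs": {"steps": [{"hand":-1,"dx":0,"dy":-20,"dz":0,"wx":0,"wy":0,"wz":0},{"hand":-1,"dx":0,"dy":-50,"dz":0,"wx":0,"wy":0,"wz":0},{"hand":-1,"dx":0,"dy":-90,"dz":0,"wx":0,"wy":0,"wz":0},{"hand":-1,"dx":0,"dy":-140,"dz":0,"wx":0,"wy":0,"wz":0},{"hand":-1,"dx":0,"dy":-190,"dz":0,"wx":0,"wy":0,"wz":0}]}}

```text
time_s: 23.52
eef_pos: [0.556, 0.0384, 0.201]
orientation: [[0.568, 0.001, 0.823], [-0.823, -0.002, 0.568], [0.002, -1.0, -0.001]]
force: [-0.3, 0.5, -0.5]
gripper_width: 0.0852
```

```bash
python3 - <<'E'
from h import *
o=get_obs(); im,d=camera("wrist"); cv2.imwrite("pics/w8.png",im)
W=wcloud(d,o); blob(W,(.5558,.038),.055,.022,.055)
go(.5,-.2,.2,0)
E
```

```text
2805 zmed 0.0356 [array([555.7,  38.1]), array([47.9, 69.9]), np.float64(34.2)] mean [0.5548 0.0395 0.0365]
at [0.5582 0.0384 0.2073] jaw 34.6 t 23.57 F [1.1 0.1 5.6] w 0.0856
d [ 163.     7.4 -183.4] w [-0.5 34.6  0.3]
```

```bash
python3 - <<'E'
from h import *
f=np.load("top0.npz"); W=cloud("top",f['d']); m=(W[...,0]>.4)&(W[...,0]<.75)&(W[...,1]>-.3)&(W[...,1]<-.03)&(f['d']>0)
print(np.percentile(W[m][:,2],[50,99,100]))
go(.45,-.08,.28,10)
E
```

```text
[0.00080438 0.13613747 0.14760003]
at [0.5582 0.0384 0.2073] jaw 34.6 t 23.57 F [1.1 0.1 5.6] w 0.0856
d [  36.5  -73.4 -155.8] w [-0.4 24.6  0.3]
```

>>> {"fn": "servo_tool", "kwargs": {"steps": [{"hand":-1,"dx":5,"dy":-35,"dz":-20,"wx":0,"wy":4,"wz":0},{"hand":-1,"dx":12,"dy":-60,"dz":-55,"wx":0,"wy":9,"wz":0},{"hand":-1,"dx":22,"dy":-73,"dz":-100,"wx":0,"wy":15,"wz":0},{"hand":-1,"dx":34,"dy":-73,"dz":-145,"wx":0,"wy":21,"wz":0},{"hand":-1,"dx":37,"dy":-73,"dz":-156,"wx":0,"wy":25,"wz":0}]}}

```text
time_s: 24.2
eef_pos: [0.4487, -0.0818, 0.2798]
orientation: [[0.163, 0.01, 0.987], [-0.987, -0.003, 0.163], [0.004, -1.0, 0.009]]
force: [-0.0, -0.8, -0.2]
gripper_width: 0.0854
```

```bash
python3 - <<'E'
from h import *
go(.45,-.2,.28,-10)
im,d=camera("top"); W=cloud("top",d); cv2.imwrite("pics/top5.png",im)
for c in [(.4521,.3737),(.532,.2263),(.5558,.038)]: blob(W,c,.058,.022,.055)
print(np.abs(cv2.absdiff(im,np.load("top0.npz")['im'])[110:290,240:345]).mean())
im,d=camera("scene"); cv2.imwrite("pics/scene5.png",im)
E
```

```text
at [ 0.4487 -0.0818  0.2798] jaw 9.4 t 24.2 F [-0.  -0.8 -0.2] w 0.0854
d [116.8   0.2 -17.9] w [-0.6 19.4  0.2]
807 zmed 0.0368 [array([451.6, 373.4]), array([51.7, 80. ]), np.float64(28.7)] mean [0.4494 0.3757 0.0362]
373 zmed 0.04 [array([531.4, 226.3]), array([43.9, 44.3]), np.float64(35.3)] mean [0.5306 0.2271 0.039 ]
707 zmed 0.0355 [array([556. ,  38.4]), array([48.1, 71.1]), np.float64(34.6)] mean [0.5551 0.0396 0.0358]
9.272098765432098
```

View pics/top5.png

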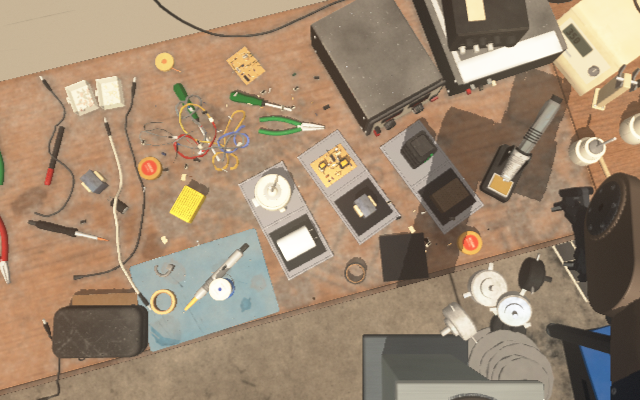

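View pics/scene5.png

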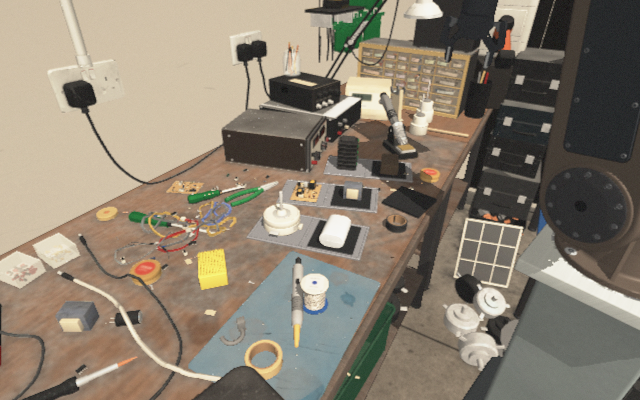

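The top view shows the capacitor at (296,241), the transformer at (364,206) and the heat sink at (447,196), each centred on its pad. The spare mat is empty, the tin (470,242), tape (355,270) and cutters (290,126) have not moved, and the arm is clear.

```bash
python3 -c "
from h import *
print(job_done())"
```

```text
the job is handed in; nothing more can be done
None
```

I moved all three parts to their trays and handed the job in at about 24 s of the 104 s limit. In order: heat sink to the spare mat, capacitor to the motor tray, transformer to the board tray, then heat sink to the stack tray.

My last top-view check, with the arm clear, put each part within about 1 mm of its pad middle:

| Part | Measured (mm) | Pad middle (mm) |
|---|---|---|
| Capacitor | (451.6, 373.4) | (452.1, 373.7) |
| Transformer | (531.4, 226.3) | (532.0, 226.3) |
| Heat sink | (556.0, 38.4) | about (555.8, 37.9) |

- **Lying flat:** the height of each part's top matched it lying flat, and each is lined up with its pad to within a degree.
- **Rest of the bench:** the spare mat is empty, and the tin, tape, cutters and yellow look-alike are where they started.
- **Forces:** the highest force I read was about 8 N, while gripping.
- **Failed or uncertain checks:** one early measurement of a pad outline returned nothing, and one on the board pad came out the wrong size. I redid both with a better brightness threshold. The stack pad's middle is the least certain, because different thresholds and the hand-picked corners disagreed by 1–2 mm.

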